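# Pack the brass valves into the plumber's caddy

### The arm

A 6-joint arm with a two-finger parallel gripper is mounted at the origin on the work surface. World frame = base frame: x ahead of the robot, y to its left, z up, the work surface at z = 0. Lengths are in m, angles in rad, forces in N, time in s.
With the tool pointing down it reaches from about 0.425 to 0.925 m from the base axis. Payload 12.5 kg.
Tool frame: the origin (TCP) lies at the very end of the fingers, on their centre line; the grasp point (between the pads) lies behind it (arm.hold_point_z is the z of the grasp point in the tool frame, in m); z points along the fingers, y is the line along which they close (so a half turn about z gives the same grasp; the last joint's range is limited). The gripper opens to 85 mm and grips with 20 to 120 N. Pads are 22 mm wide; open, the fingers measure 114 mm over their backs; the gripper's body (76 mm by 85 mm) begins 54 mm behind the grasp point. The pads swing forward as they close: fully open they stand 13 mm farther back than shut.
Start: joints at [1.065, 0.491, 1.559, -0, 1.092, -0.106], TCP at [0.243, 0.576, 0.231] pointing down, gripper open.
Joint ranges: [-3.1, 3.1], [-0.84, 2.19], [0.05, 2.79], [-1.13, 4.28], [0.06, 2.93], [-2.69, 2.69]. Speed limits (rad/s): [2.22, 2.22, 2.79, 3.14, 3.14, 3.14].

### API

Orientations are given as a unit quaternion [w, x, y, z].
In Python, from workcell import arm gives the robot as it stands.
- The arm moves only by the tool play_rows, never from a script. Its arguments are lists of equal length, an entry for each row: "delta_pos": the shift along the tool's x, y, z in mm, a list of three; "roll": the turn about the tool's z in rad. A call has 1 to 10 rows; each row is the pose to reach, as a shift and turn from the pose commanded when the call began, along the tool's axes at that moment; what a row does not reach only later rows make up. A row lasts 1/8 s, in which the tool goes at most 62.5 mm and 10.7 degrees, less where a joint would pass 70% of its speed; a pose out of reach is approached as far as the arm can. A call with a gripper value outside its range is refused whole. "fingers" is the opening, from 0 (shut) to 1 (fully open), set as the call begins (left out, the last holds). The fingers move at their own pace and stop on an object; "squeeze" is the grip in N (left out, the last holds). Time passes only in rows, so rows that repeat a pose let the fingers close. It gives the time, the measured TCP pose, the force, the opening and the grip force at its end, in the units of the state.
- arm.state(): the state, without advancing time (a new reading comes with each control period).
- arm.get_image(name): name is "scene" or "top" or "wrist"; returns the picture (480x640x3 uint8, red, green, blue); there is no depth.
- arm.camera_model(name): a dict with "camera_matrix" (3x3 intrinsics, pixels), "R" (3x3) and "t" (3): a world point X has camera coordinates R X + t. Camera axes: x right, y down, z forward; pixel columns grow to the right and rows downward; lengths in m; the calibration is good to about 2 mm. A picture is of the moment at which its call begins: read the wrist's pose just before it. camera_model takes no time and is no camera call; for the wrist camera it gives the pose at the moment of the call.
- arm.job_done(): hands the job in; it is judged then, once.
The state is a dict: "t": time; "qpos": joint angles; "dq": joint speeds; "joint_efforts": joint torques, N m; "position": TCP position; "ee_rot": TCP orientation; "ft_force": force on the tool from outside, world axes, zero at the start; "ft_torque": the same for the moment, N m; "opening": finger opening in m; "gripper_force": force on a finger pad.
Only numpy, scipy, OpenCV 4.12 (cv2) and the standard library are available. Lean on these libraries where they do the work, as an engineer would, in place of code of your own. Each camera call takes 0.05 s, during which the arm holds its last target. There are 200 camera calls.

### The job

Pack the four brass valves for the next plumbing job: stand each one upright, handle up, flat on the floor of the caddy's bin that has the same colour as its handle. The two steel valves with red and blue handles belong to another job: leave them standing where they are.

Things in the scene. Friction and masses are not known exactly. Their poses are not given: they have to be found in the camera images.
- valve_red: Brass (yellowish) valve, red handle on top, 0.22 kg, to be packed. Hexagonal body along x: 66 mm long, 28 across flats, 32 at widest, 28 high. On a stem above it the handle: upright flat bar 50 mm along x, 12 mm thick along y, 36 to 62 mm above the underside; pinch across the 12 mm, fingertips at least 31 mm above the underside. Origin: centre of underside; z up; both x ends alike.
- valve_blue: Brass (yellowish) valve, blue handle on top, 0.22 kg, to be packed. Hexagonal body along x: 66 mm long, 28 across flats, 32 at widest, 28 high. On a stem above it the handle: upright flat bar 50 mm along x, 12 mm thick along y, 36 to 62 mm above the underside; pinch across the 12 mm, fingertips at least 31 mm above the underside. Origin: centre of underside; z up; both x ends alike.
- valve_yellow: Brass (yellowish) valve, yellow handle on top, 0.22 kg, to be packed. Hexagonal body along x: 66 mm long, 28 across flats, 32 at widest, 28 high. On a stem above it the handle: upright flat bar 50 mm along x, 12 mm thick along y, 36 to 62 mm above the underside; pinch across the 12 mm, fingertips at least 31 mm above the underside. Origin: centre of underside; z up; both x ends alike.
- valve_green: Brass (yellowish) valve, green handle on top, 0.22 kg, to be packed. Hexagonal body along x: 66 mm long, 28 across flats, 32 at widest, 28 high. On a stem above it the handle: upright flat bar 50 mm along x, 12 mm thick along y, 36 to 62 mm above the underside; pinch across the 12 mm, fingertips at least 31 mm above the underside. Origin: centre of underside; z up; both x ends alike.
- steel_red: Steel (silver-grey) valve, red handle on top, 0.22 kg, a look-alike to leave alone. Hexagonal body along x: 66 mm long, 28 across flats, 32 at widest, 28 high. On a stem above it the handle: upright flat bar 50 mm along x, 12 mm thick along y, 36 to 62 mm above the underside; pinch across the 12 mm, fingertips at least 31 mm above the underside. Origin: centre of underside; z up; both x ends alike.
- steel_blue: Steel (silver-grey) valve, blue handle on top, 0.22 kg, a look-alike to leave alone. Hexagonal body along x: 66 mm long, 28 across flats, 32 at widest, 28 high. On a stem above it the handle: upright flat bar 50 mm along x, 12 mm thick along y, 36 to 62 mm above the underside; pinch across the 12 mm, fingertips at least 31 mm above the underside. Origin: centre of underside; z up; both x ends alike.
- bin_red: Open red bin, one of four fixed two by two in a plywood caddy (outer wall 24 mm high), places shuffled. Outside 102 (x) x 68 (y) x 30 mm high, walls and floor 4 mm, inside 94 x 60: a valve fits only along x, either way round. Neighbours 106 mm apart in x, 72 in y. Origin: centre of underside, 9 mm above the bench; inner floor 4 mm and rim 30 mm above it.
- bin_blue: Open blue bin, one of four fixed two by two in a plywood caddy (outer wall 24 mm high), places shuffled. Outside 102 (x) x 68 (y) x 30 mm high, walls and floor 4 mm, inside 94 x 60: a valve fits only along x, either way round. Neighbours 106 mm apart in x, 72 in y. Origin: centre of underside, 9 mm above the bench; inner floor 4 mm and rim 30 mm above it.
- bin_yellow: Open yellow bin, one of four fixed two by two in a plywood caddy (outer wall 24 mm high), places shuffled. Outside 102 (x) x 68 (y) x 30 mm high, walls and floor 4 mm, inside 94 x 60: a valve fits only along x, either way round. Neighbours 106 mm apart in x, 72 in y. Origin: centre of underside, 9 mm above the bench; inner floor 4 mm and rim 30 mm above it.
- bin_green: Open green bin, one of four fixed two by two in a plywood caddy (outer wall 24 mm high), places shuffled. Outside 102 (x) x 68 (y) x 30 mm high, walls and floor 4 mm, inside 94 x 60: a valve fits only along x, either way round. Neighbours 106 mm apart in x, 72 in y. Origin: centre of underside, 9 mm above the bench; inner floor 4 mm and rim 30 mm above it.
Not all that is in view belongs to the job. What is shaped like the valve_red but pink is not meant. What is shaped like the valve_blue but pink is not meant.

How it is judged:
At the end, for the whole second after the job is handed in: Each brass valve rests in the bin of its handle's colour, underside under 9 mm above the bin's underside (floor at 4 mm), centre within 22 mm of the bin's in its x and y, upright within 0.15 rad; both steel valves upright, at rest, within 20 mm of their start (x of valve_red in the frame of bin_red between -0.022 and 0.022 m and y of valve_red in the frame of bin_red between -0.022 and 0.022 m and z of valve_red in the frame of bin_red between 0 and 0.009 m and angle between each of valve_red, valve_blue, valve_yellow, valve_green, steel_red, steel_blue's own z axis and vertical below 0.15 rad and linear speed of each of valve_red, valve_blue, valve_yellow, valve_green, steel_red, steel_blue below 0.02 m/s and angular speed of each of valve_red, valve_blue, valve_yellow, valve_green below 0.2 rad/s and x of valve_blue in the frame of bin_blue between -0.022 and 0.022 m and y of valve_blue in the frame of bin_blue between -0.022 and 0.022 m and z of valve_blue in the frame of bin_blue between 0 and 0.009 m and x of valve_yellow in the frame of bin_yellow between -0.022 and 0.022 m and y of valve_yellow in the frame of bin_yellow between -0.022 and 0.022 m and z of valve_yellow in the frame of bin_yellow between 0 and 0.009 m and x of valve_green in the frame of bin_green between -0.022 and 0.022 m and y of valve_green in the frame of bin_green between -0.022 and 0.022 m and z of valve_green in the frame of bin_green between 0 and 0.009 m and distance of each of steel_red, steel_blue from where it was at the start of the episode below 0.02 m); the robot touches nothing.
It fails at once if the steel valve with the red handle is moved more than 20 mm from its place (distance of steel_red from where it was at the start of the episode above 0.02 m).
It fails at once if the steel valve with the blue handle is moved more than 20 mm from its place (distance of steel_blue from where it was at the start of the episode above 0.02 m).
It also fails if it takes over 96 s, if anything falls off the work surface, if the arm or the gripper's body presses on something with over 40 N, if the wrist force passes 120 N, or if a joint passes its speed limit or range.

## Working session

There is one attempt and no reset: what is moved stays moved. The work goes in short steps, Python scripts to look and compute and a tool call to move; the robot and the scene stay as the last step left them, time stands still between calls to the robot, and variables do not carry over. Pictures are saved under pics/ and viewed, at most 14 in all, crops included, and the job is handed in when it is done.

Besides the shell and the picture viewer there is one more tool, called as a command line: name --pt "numbers of a row" for each row, then --argument value for the rest. play_rows: Moves the arm, as the interface text tells. Its arguments: {"type":"object","properties":{"delta_pos":{"type":"array","items":{"type":"array","items":{"type":"number"}}},"roll":{"type":"array","items":{"type":"number"}},"fingers":{"type":"number"},"squeeze":{"type":"number"}},"required":["delta_pos","roll"]}

```bash
mkdir -p pics
python3 - <<'E'
from workcell import arm
import cv2
s=arm.state(); print(s, arm.hold_point_z)
for n in ("scene","top"):
    cv2.imwrite(f"pics/{n}0.png",arm.get_image(n)[:,:,::-1]); m=arm.camera_model(n); print(n,m)
E
```

```text
{'t': 0.0, 'qpos': array([ 1.06538173e+00,  4.91533168e-01,  1.55947347e+00, -1.36694492e-05,
        1.09170846e+00, -1.05651769e-01]), 'dq': array([ 1.67331441e-03, -1.66943913e-03, -1.13575918e-03,  1.09527374e-03,
        7.20094973e-05,  1.98419633e-03]), 'joint_efforts': array([-9.24610686e-04, -6.18450308e+01, -2.61580932e+01, -1.74130014e-04,
        4.10986278e-03,  1.60108948e-05]), 'position': array([0.24314459, 0.5755043 , 0.23073587]), 'ee_rot': array([-1.63033379e-04,  1.98549984e-01,  9.80090602e-01, -5.37052268e-04]), 'ft_force': array([-0.40994022,  0.40911394,  0.87695646]), 'ft_torque': array([-0.01543707, -0.0145107 , -0.02618136]), 'gripper_force': 0.0, 'opening': 0.08521595138766515} -0.0187
scene {'camera_matrix': array([[465.65891457,   0.        , 320.55434385],
       [  0.        , 465.65891457, 245.78060514],
       [  0.        ,   0.        ,   1.        ]]), 'R': array([[ 0.55232145,  0.8335743 , -0.00974222],
       [ 0.54786294, -0.37176948, -0.74942222],
       [-0.62832095,  0.40858456, -0.66202072]]), 't': array([-0.21566059, -0.26765301,  1.36635349])}
top {'camera_matrix': array([[438.43413742,   0.        , 315.6407628 ],
       [  0.        , 438.43413742, 240.35717999],
       [  0.        ,   0.        ,   1.        ]]), 'R': array([[-0.00272637, -0.99991276, -0.01292472],
       [-0.98848978,  0.00464982, -0.15121617],
       [ 0.15126307,  0.01236368, -0.98841622]]), 't': array([-0.05993672,  0.50938714,  0.94703844])}
```

View pics/top0.png

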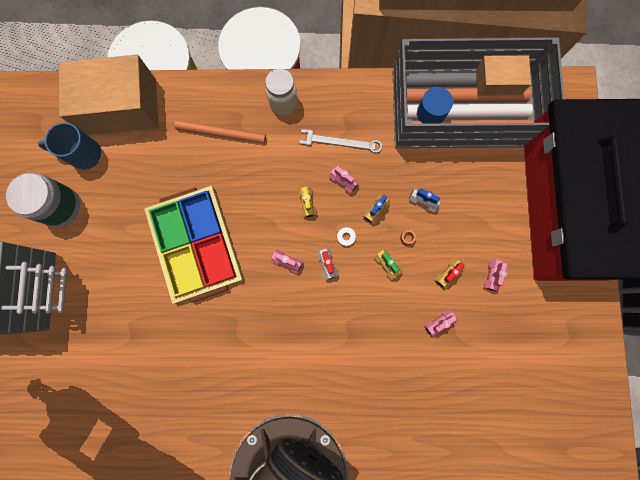

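View pics/scene0.png

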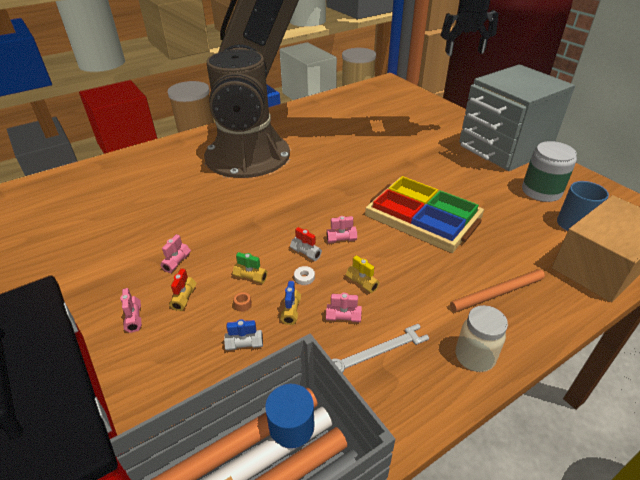

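The top view shows the caddy bins at green (169,225), blue (200,215), yellow (184,272) and red (215,260). The brass valves are yellow (307,201), blue (377,208), green (388,263) and red (450,272). The steel ones are red (327,263) and blue (425,200), and the pink ones are decoys. All of them stand upright.

```bash
cat > h.py <<'E'
import numpy as np, cv2
from workcell import arm
HUE={'red':[(0,6),(172,180)],'blue':[(105,125)],'yellow':[(25,33)],'green':[(50,75)]}
def mask(img,c,smin=150,vmin=60):
    h=cv2.cvtColor(img,cv2.COLOR_RGB2HSV); m=np.zeros(h.shape[:2],np.uint8)
    for a,b in HUE[c]: m|=cv2.inRange(h,(a,smin,vmin),(b,255,255))
    return m
def cast(uv,z,cam):
    uv=np.atleast_2d(np.asarray(uv,float)); d=np.c_[uv,np.ones(len(uv))]@np.linalg.inv(cam['camera_matrix']).T@cam['R']
    o=-cam['R'].T@cam['t']; return (o+d*((z-o[2])/d[:,2])[:,None])[:,:2]
def blob(m,near,r):
    roi=np.zeros_like(m); cv2.circle(roi,tuple(int(v) for v in near),int(r),255,-1)
    cs,_=cv2.findContours(m&roi,cv2.RETR_EXTERNAL,cv2.CHAIN_APPROX_NONE)
    return max(cs,key=cv2.contourArea)[:,0,:]
def rect(P):   # points in m -> centre, long-axis angle, long, short (mm)
    (c,(w,h),a)=cv2.minAreaRect((P*1000).astype(np.float32))
    if w<h: w,h,a=h,w,a+90
    return np.array(c)/1000,np.radians((a+90)%180-90),w,h
E
python3 - <<'E'
from h import *
img=cv2.imread('pics/top0.png')[:,:,::-1].copy(); cam=arm.camera_model('top')
for c,p in dict(green=(169,225),blue=(200,215),yellow=(184,272),red=(215,260)).items():
    r=rect(cast(blob(mask(img,c),p,32),.039,cam)); print('bin',c,r[0].round(4),r[1:])
for c,p in dict(yellow=(307,201),blue=(377,208),green=(388,263),red=(450,272)).items():
    b=blob(mask(img,c),p,18); r=rect(cast(b,.052,cam)); print('valve',c,r[0].round(4),r[1:],cv2.contourArea(b))
E
```

```text
bin green [0.5439 0.2701] (np.float64(0.33608503732408807), 101.64395904541016, 67.14656066894531)
bin blue [0.5675 0.203 ] (np.float64(0.3329813561001961), 102.41886901855469, 69.99744415283203)
bin yellow [0.4453 0.2365] (np.float64(0.33313758378764285), 103.87252807617188, 70.63926696777344)
bin red [0.4677 0.1677] (np.float64(0.3325798845658666), 105.07539367675781, 72.31135559082031)
valve yellow [ 0.607  -0.0405] (np.float64(0.09868675482187036), 44.90689468383789, 13.888219833374023) 62.0
valve blue [ 0.5876 -0.2022] (np.float64(-0.5956119164755592), 51.601768493652344, 14.257129669189453) 97.0
valve green [ 0.4583 -0.225 ] (np.float64(0.7649436214870402), 46.107872009277344, 15.719322204589844) 66.5
valve red [ 0.4353 -0.3645] (np.float64(-0.882224242467086), 53.87576675415039, 19.180423736572266) 141.5
```

```bash
cat >> h.py <<'E'
from scipy.spatial.transform import Rotation
def plan(x,y,z,th):
    s=arm.state(); w,a,b,c=s['ee_rot']; R=Rotation.from_quat([a,b,c,w]).as_matrix()
    d=R.T@(np.array([x,y,z])-s['position'])*1000
    az=np.arctan2(y,x); q6=[az-(th+np.pi/2+k*np.pi) for k in range(-3,3)]
    q6=min(q6,key=lambda q: abs(q-s['qpos'][5]*0.5) )
    # tool y yaw = q1-q6
    yaw=np.arctan2(R[1,1],R[0,1]); roll=-((az-q6)-yaw); roll=(roll+np.pi)%(2*np.pi)-np.pi
    print('t %.2f'%s['t'],'pos',s['position'].round(4),'delta mm',d.round(1),'roll %.3f'%roll,'q6 %.2f'%q6, 'rows', np.ceil(max(np.linalg.norm(d)/62.5,abs(roll)/.186)), 'R',R.round(3).tolist())
E
python3 - <<'E'
from h import *
plan(.607-.03,-.0405,.20,.0987)
E
```

```text
t 0.10 pos [0.2432 0.5756 0.2308] delta mm [-547.3 -437.5   31.2] roll 2.643 q6 1.40 rows 15.0 R [[-0.921, 0.389, -0.0], [0.389, 0.921, -0.001], [0.0, -0.001, -1.0]]
```

```bash
python3 - <<'E'
s=open('h.py').read()
s=s.replace("q6=min(q6,key=lambda q: abs(q-s['qpos'][5]*0.5) )","yaw=np.arctan2(R[1,1],R[0,1])\n    q6=min([q for q in q6 if abs(q)<2.4],key=lambda q: abs(az-q-yaw))")
s=s.replace("    yaw=np.arctan2(R[1,1],R[0,1]); roll","    roll")
open('h.py','w').write(s)
E
python3 - <<'E'
from h import *
plan(.607,-.0405,.20,.0987)
E
```

```text
t 0.10 pos [0.2432 0.5756 0.2308] delta mm [-575.  -425.8   31.1] roll -0.499 q6 -1.74 rows 12.0 R [[-0.921, 0.389, -0.0], [0.389, 0.921, -0.001], [0.0, -0.001, -1.0]]
```

play_rows --pt "-550 -425 20" --pt "-550 -425 20" --pt "-550 -425 20" --pt "-550 -425 20" --pt "-550 -425 20" --pt "-550 -425 20" --pt "-550 -425 20" --pt "-550 -425 20" --pt "-550 -425 20" --pt "-550 -425 20" --roll '[-0.1,-0.2,-0.3,-0.4,-0.5,-0.5,-0.5,-0.5,-0.5,-0.5]' --fingers 0.5 --squeeze 40

```text
t: 1.35
position: [0.5506, 0.0294, 0.2132]
ee_rot: [-0.0, -0.05, 0.999, 0.0]
ft_force: [0.9, 0.9, 0.9]
opening: 0.0431
gripper_force: 0.0
```

Run:
```python
from h import *
plan(.607,-.0405,.20,.0987)
m=arm.camera_model('wrist'); im=arm.get_image('wrist'); cv2.imwrite('pics/w1.png',im[:,:,::-1]); print(m, arm.state()['opening'])
```

```text
t 1.35 pos [0.5506 0.0294 0.2132] delta mm [-49.1 -75.2  13.1] roll 0.001 q6 -1.74 rows 2.0 R [[-0.995, -0.1, -0.0], [-0.1, 0.995, 0.0], [0.0, 0.0, -1.0]]
{'camera_matrix': array([[427.73206623,   0.        , 319.57737352],
       [  0.        , 427.73206623, 241.60573519],
       [  0.        ,   0.        ,   1.        ]]), 'R': array([[-9.87435458e-02,  9.95112888e-01, -2.27695678e-04],
       [ 9.57324987e-01,  9.50563607e-02,  2.72934347e-01],
       [ 2.71622130e-01,  2.67325264e-02, -9.62032635e-01]]), 't': array([ 0.02589999, -0.56055423,  0.21069375])} 0.04267846116918303
```

View pics/w1.png

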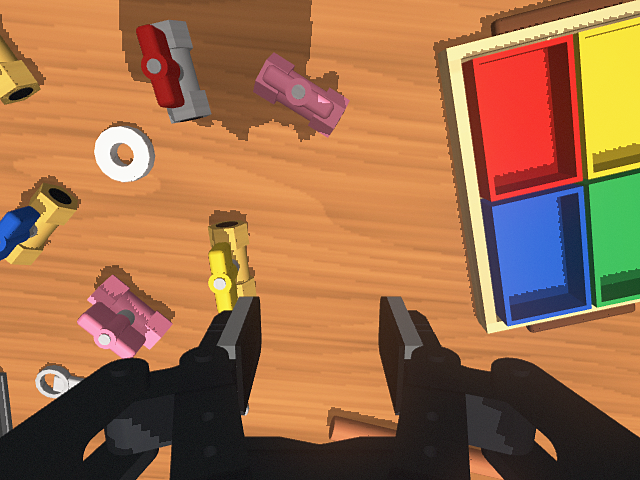

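The wrist view shows the yellow handle's knob at (219,283), partly behind a finger. The other items are clear.

Run:
```python
from h import *
m=arm.camera_model('wrist'); img=cv2.imread('pics/w1.png')[:,:,::-1].copy()
k=cast([(219,283)],.062,m)[0]; print('knob',k)
b=blob(mask(img,'yellow',150,100),(219,275),50); r=rect(cast(b,.058,m)); print(r, b.min(0),b.max(0))
plan(*k,.034,r[1])
m['R']; print('cam',-m['R'].T@m['t'])
for n,p in dict(red=(158,65),blue=(20,232)).items(): print(n,cast([p],.062,m))
for c,p in dict(red=(525,117),blue=(535,255)).items():
    r=rect(cast(blob(mask(img,c),p,130),.039,m)); print('bin',c,r)
```

```text
knob [ 0.60680369 -0.04604593]
(array([ 0.60787708, -0.0468698 ]), np.float64(0.31284782496968344), 46.40787124633789, 16.41706657409668) [208 252] [231 312]
t 1.40 pos [0.5538 0.0241 0.2128] delta mm [-45.7 -74.6 178.9] roll -0.216 q6 -1.96 rows 4.0 R [[-0.995, -0.097, 0.002], [-0.097, 0.995, -0.001], [-0.001, -0.002, -1.0]]
cam [0.48488528 0.01691304 0.35521935]
red [[ 0.46154003 -0.08954459]]
blue [[ 0.58172894 -0.18785846]]
bin red (array([0.47325629, 0.16138348]), np.float64(0.3303239873854878), 102.02186584472656, 75.20523071289062)
bin blue (array([0.5718324 , 0.19903699]), np.float64(0.3305011874665189), 101.7436752319336, 67.96212768554688)
```

play_rows --pt "-45 -72 0" --pt "-45 -72 0" --pt "-45 -72 0" --pt "-45 -72 0" --roll '[-0.05,-0.05,-0.05,-0.05]'

```text
t: 1.9
position: [0.6012, -0.0347, 0.2131]
ee_rot: [-0.0, -0.075, 0.997, 0.0]
ft_force: [0.2, -0.1, 0.8]
opening: 0.0426
gripper_force: 0.0
```

```bash
cat >> h.py <<'E'
def look(c,name,near=(320,245),r=110):
    m=arm.camera_model('wrist'); img=arm.get_image('wrist'); cv2.imwrite('pics/%s.png'%name,img[:,:,::-1])
    b=blob(mask(img,c,150,60),near,r); q=rect(cast(b,.058,m)); print(c,q,b.min(0),b.max(0),'px ctr',b.mean(0))
    return q
E
python3 - <<'E'
from h import *
q=look('yellow','w2'); plan(*q[0],.034,q[1])
E
```

```text
yellow (array([ 0.60464227, -0.04002794]), np.float64(0.15224591207721178), 47.04508972167969, 16.46768569946289) [301 192] [324 256] px ctr [313.06666667 224.32666667]
t 1.95 pos [ 0.6012 -0.0345  0.2133] delta mm [ -2.7  -6.1 179.3] roll -0.001 q6 -1.79 rows 3.0 R [[-0.989, -0.151, -0.001], [-0.151, 0.989, 0.0], [0.0, 0.0, -1.0]]
```

View pics/w2.png

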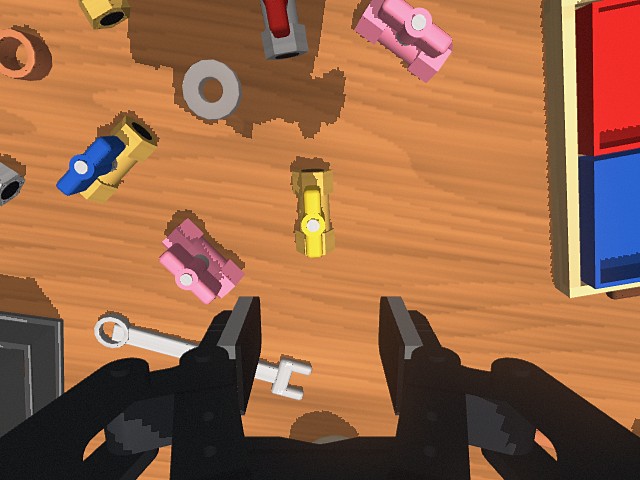

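The yellow handle is centred at (313,224) and lines up with the gripper. Descending and gripping.

play_rows --pt "-3 -6 60" --pt "-3 -6 120" --pt "-3 -6 160" --pt "-3 -6 178" --pt "-3 -6 178" --pt "-3 -6 178" --roll '[0,0,0,0,0,0]'

```text
t: 2.7
position: [0.6066, -0.041, 0.037]
ee_rot: [0.001, -0.075, 0.997, -0.0]
ft_force: [-0.6, -0.1, 0.5]
opening: 0.0425
gripper_force: 0.0
```

play_rows --pt "0 0 0" --pt "0 0 0" --pt "0 0 0" --pt "0 0 0" --pt "0 0 0" --pt "0 0 0" --roll '[0,0,0,0,0,0]' --fingers 0

```text
t: 3.45
position: [0.6061, -0.0409, 0.0365]
ee_rot: [0.001, -0.075, 0.997, 0.0]
ft_force: [-0.9, 3.0, 7.5]
opening: 0.0113
gripper_force: 57.4
```

Run:
```python
from h import *
plan(.4442,.2360,.15,.333); print(arm.state()['opening'])
```

```text
t 3.45 pos [ 0.6061 -0.0409  0.0365] delta mm [ 118.6  298.  -113.6] roll -0.183 q6 -1.42 rows 6.0 R [[-0.989, -0.149, 0.001], [-0.149, 0.989, 0.0], [-0.001, 0.0, -1.0]]
0.011255552691677237
```

play_rows --pt "0 0 -60" --pt "0 0 -113" --pt "59 149 -113" --pt "118 298 -113" --pt "118 298 -113" --pt "118 298 -113" --pt "118 298 -113" --pt "118 298 -113" --pt "118 298 -113" --pt "118 298 -113" --roll '[0,0,-0.1,-0.18,-0.18,-0.18,-0.18,-0.18,-0.18,-0.18]'

```text
t: 4.7
position: [0.4452, 0.2349, 0.1484]
ee_rot: [0.0, -0.164, 0.987, -0.0]
ft_force: [-0.5, 0.3, -2.8]
opening: 0.0117
gripper_force: 54.8
```

Run:
```python
from h import *
m=arm.camera_model('wrist')
img=arm.get_image('wrist'); cv2.imwrite('pics/w3.png',img[:,:,::-1])
plan(.4442,.2360,.05,.333); s=arm.state(); print(s['opening'],s['gripper_force'],s['ft_force'])
for c,p in dict(red=(215,260),blue=(200,215),green=(0,0)).items():
    try:
        b=max(cv2.findContours(mask(img,c),0,1)[0],key=cv2.contourArea)[:,0]; r=rect(cast(b,.039,m)); print(c,r,b.min(0),b.max(0))
    except Exception as e: print(c,e)
```

```text
t 4.75 pos [0.4453 0.2348 0.1483] delta mm [ 0.6  1.5 98.3] roll -0.004 q6 -1.42 rows 2.0 R [[-0.947, -0.323, 0.0], [-0.323, 0.947, 0.0], [-0.0, -0.0, -1.0]]
0.011719408654148947 54.810689985752106 [ 0.56780455 -0.20553743 -2.98638473]
red (array([0.46633325, 0.17198312]), np.float64(0.3331301935156179), 103.6432113647461, 71.34994506835938) [145 151] [273 315]
blue (array([0.53483783, 0.19099379]), np.float64(-1.2428742776860648), 62.301849365234375, 35.7884635925293) [164 317] [260 366]
green (array([0.56954492, 0.25997513]), np.float64(-0.6036464737472466), 14.352712631225586, 10.342939376831055) [292 403] [309 423]
```

View pics/w3.png

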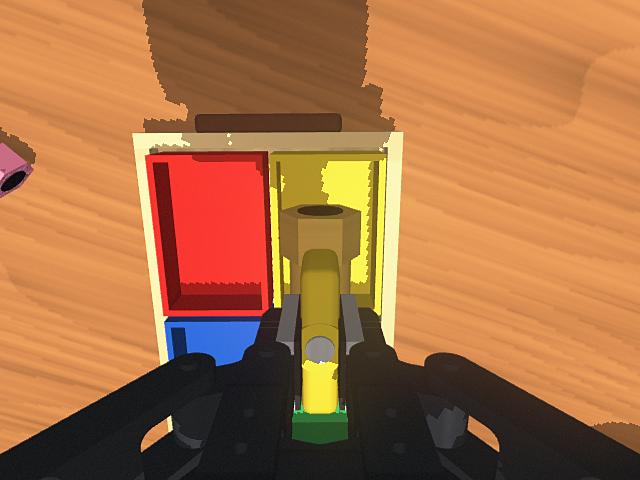

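The valve hangs centred over the yellow bin (cols 272–385) and aligned with it. Lowering.

play_rows --pt "0 1 45" --pt "0 1 80" --pt "0 1 95" --pt "0 1 98.5" --pt "0 1 98.5" --pt "0 1 98.5" --roll '[0,0,0,0,0,0]'

```text
t: 5.5
position: [0.4448, 0.2369, 0.0507]
ee_rot: [0.001, -0.164, 0.986, 0.0]
ft_force: [0.0, 0.2, -3.5]
opening: 0.0112
gripper_force: 54.8
```

play_rows --pt "0 0 0" --pt "0 0 0" --pt "0 0 0" --pt "0 0 -15" --pt "0 0 -60" --pt "0 0 -115" --pt "0 0 -150" --pt "0 0 -150" --roll '[0,0,0,0,0,0,0,0]' --fingers 0.4

```text
t: 6.5
position: [0.4449, 0.2371, 0.2032]
ee_rot: [0.003, -0.164, 0.986, 0.001]
ft_force: [-0.2, 1.2, -0.0]
opening: 0.0341
gripper_force: 0.0
```

Run:
```python
from h import *
plan(.5855,-.2,.21,-.596)
```

```text
t 6.50 pos [0.4449 0.2371 0.2032] delta mm [   8.7 -459.1   -6.9] roll 0.926 q6 -1.30 rows 8.0 R [[-0.946, -0.324, 0.005], [-0.324, 0.946, 0.002], [-0.006, 0.0, -1.0]]
```

play_rows --pt "9 -459 -7" --pt "9 -459 -7" --pt "9 -459 -7" --pt "9 -459 -7" --pt "9 -459 -7" --pt "9 -459 -7" --pt "9 -459 -7" --pt "9 -459 -7" --pt "9 -459 -7" --pt "9 -459 -7" --roll '[0.12,0.24,0.36,0.48,0.6,0.72,0.84,0.92,0.92,0.92]' --fingers 0.5

```text
t: 7.75
position: [0.584, -0.1995, 0.2064]
ee_rot: [-0.001, 0.29, 0.957, 0.0]
ft_force: [1.3, -0.3, 0.3]
opening: 0.043
gripper_force: 0.0
```

Run:
```python
from h import *
q=look('blue','w4'); plan(*q[0],.035,q[1])
```

```text
blue (array([ 0.58739331, -0.20162854]), np.float64(-0.5888246507004106), 48.35760498046875, 16.156829833984375) [309 194] [332 261] px ctr [320.88343558 226.67484663]
t 7.80 pos [ 0.5841 -0.1992  0.2066] delta mm [ -4.2  -0.2 171.6] roll 0.001 q6 -1.31 rows 3.0 R [[-0.832, 0.554, -0.001], [0.554, 0.832, 0.001], [0.001, 0.0, -1.0]]
```

View pics/w4.png

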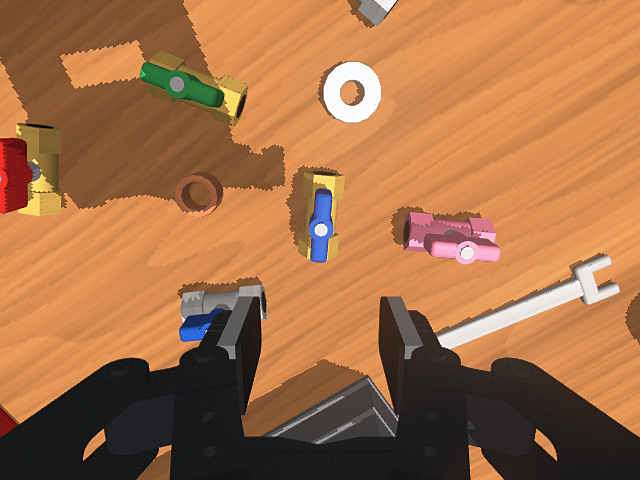

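The brass blue valve is at (321,227) and aligned. Steel blue is lower left at (225,310), so I'm narrowing the fingers before descending.

play_rows --pt "-4 0 55" --pt "-4 0 115" --pt "-4 0 155" --pt "-4 0 171" --pt "-4 0 171" --pt "-4 0 171" --roll '[0,0,0,0,0,0]' --fingers 0.38

```text
t: 8.55
position: [0.5887, -0.2026, 0.0376]
ee_rot: [0.001, 0.29, 0.957, -0.0]
ft_force: [0.1, 0.5, 0.1]
opening: 0.0322
gripper_force: 0.0
```

play_rows --pt "0 0 0" --pt "0 0 0" --pt "0 0 0" --pt "0 0 0" --pt "0 0 0" --pt "0 0 -60" --pt "0 0 -115" --pt "0 0 -115" --roll '[0,0,0,0,0,0,0,0]' --fingers 0

```text
t: 9.55
position: [0.5893, -0.2032, 0.1557]
ee_rot: [0.004, 0.291, 0.957, -0.001]
ft_force: [-0.3, 0.2, -2.1]
opening: 0.0115
gripper_force: 42.4
```

Run:
```python
from h import *
plan(.568,.2026,.15,.333); print(arm.state()['opening'])
```

```text
t 9.55 pos [ 0.5893 -0.2032  0.1557] delta mm [243.5 325.4   4.1] roll -0.923 q6 -1.56 rows 7.0 R [[-0.831, 0.556, 0.007], [0.556, 0.831, -0.003], [-0.008, 0.001, -1.0]]
0.011542309531426216
```

play_rows --pt "243 325 4" --pt "243 325 4" --pt "243 325 4" --pt "243 325 4" --pt "243 325 4" --pt "243 325 4" --pt "243 325 4" --pt "243 325 4" --pt "243 325 4" --pt "243 325 4" --roll '[-0.15,-0.3,-0.45,-0.6,-0.75,-0.9,-0.92,-0.92,-0.92,-0.92]'

```text
t: 10.8
position: [0.5667, 0.2015, 0.1466]
ee_rot: [-0.0, -0.164, 0.987, -0.0]
ft_force: [-0.5, -0.3, -1.7]
opening: 0.0114
gripper_force: 42.0
```

Run:
```python
from h import *
plan(.568,.2026,.05,.333); print(arm.state()['opening'])
img=arm.get_image('wrist'); cv2.imwrite('pics/w5.png',img[:,:,::-1])
```

```text
t 10.80 pos [0.5667 0.2015 0.1466] delta mm [-1.6  0.6 96.6] roll -0.004 q6 -1.56 rows 2.0 R [[-0.946, -0.323, -0.0], [-0.323, 0.946, -0.0], [0.0, 0.0, -1.0]]
0.011393342927437917
```

View pics/w5.png

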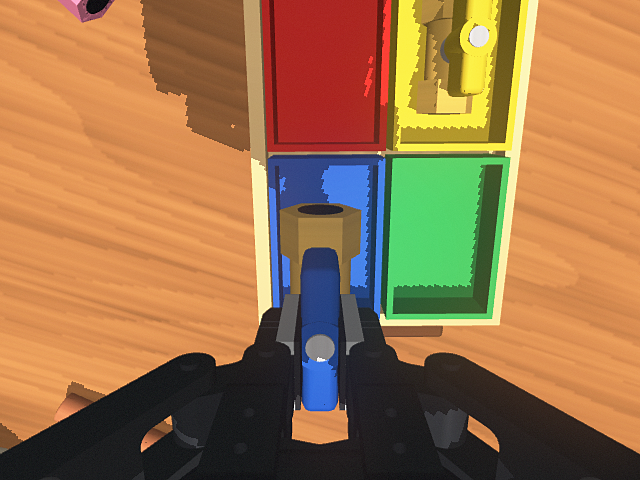

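The yellow valve stands in its bin and the blue valve is centred over the blue bin (cols 268–383). Lowering.

play_rows --pt "-2 1 45" --pt "-2 1 80" --pt "-2 1 93" --pt "-2 1 96.5" --pt "-2 1 96.5" --pt "-2 1 96.5" --roll '[0,0,0,0,0,0]'

```text
t: 11.6
position: [0.5688, 0.2043, 0.0515]
ee_rot: [0.001, -0.164, 0.986, 0.0]
ft_force: [-0.7, 0.2, -1.9]
opening: 0.0113
gripper_force: 42.0
```

play_rows --pt "0 0 0" --pt "0 0 0" --pt "0 0 0" --pt "0 0 -15" --pt "0 0 -60" --pt "0 0 -115" --pt "0 0 -155" --pt "0 0 -155" --roll '[0,0,0,0,0,0,0,0]' --fingers 0.4

```text
t: 12.6
position: [0.5692, 0.2046, 0.2096]
ee_rot: [0.003, -0.164, 0.986, 0.0]
ft_force: [0.2, -0.1, -0.7]
opening: 0.0339
gripper_force: 0.0
```

Run:
```python
from h import *
plan(.435,-.362,.205,-.882)
```

```text
t 12.60 pos [0.5692 0.2046 0.2096] delta mm [ 310.7 -492.4    2.8] roll 1.212 q6 -1.38 rows 10.0 R [[-0.946, -0.324, 0.007], [-0.324, 0.946, 0.002], [-0.007, -0.001, -1.0]]
```

play_rows --pt "310 -492 3" --pt "310 -492 3" --pt "310 -492 3" --pt "310 -492 3" --pt "310 -492 3" --pt "310 -492 3" --pt "310 -492 3" --pt "310 -492 3" --pt "310 -492 3" --pt "310 -492 3" --roll '[0.13,0.26,0.4,0.52,0.65,0.78,0.91,1.04,1.17,1.21]'

```text
t: 13.85
position: [0.4331, -0.3644, 0.2017]
ee_rot: [-0.0, 0.428, 0.904, 0.0]
ft_force: [-0.6, 0.4, -0.4]
opening: 0.0344
gripper_force: 0.0
```

play_rows --pt "0 0 0" --pt "0 0 0" --roll '[0,0]'

```text
t: 14.1
position: [0.4347, -0.3603, 0.2022]
ee_rot: [-0.0, 0.425, 0.905, 0.0]
ft_force: [0.8, 0.3, 0.3]
opening: 0.0343
gripper_force: 0.0
```

Run:
```python
from h import *
q=look('red','w6'); plan(*q[0],.035,q[1])
```

```text
red (array([ 0.43550037, -0.36246973]), np.float64(-0.8715550199289832), 52.566375732421875, 16.619159698486328) [307 189] [331 263] px ctr [319.23214286 225.95833333]
t 14.15 pos [ 0.4349 -0.3602  0.2023] delta mm [ -2.3  -1.  167.3] roll -0.006 q6 -1.39 rows 3.0 R [[-0.639, 0.769, -0.0], [0.769, 0.639, 0.001], [0.001, 0.0, -1.0]]
```

View pics/w6.png

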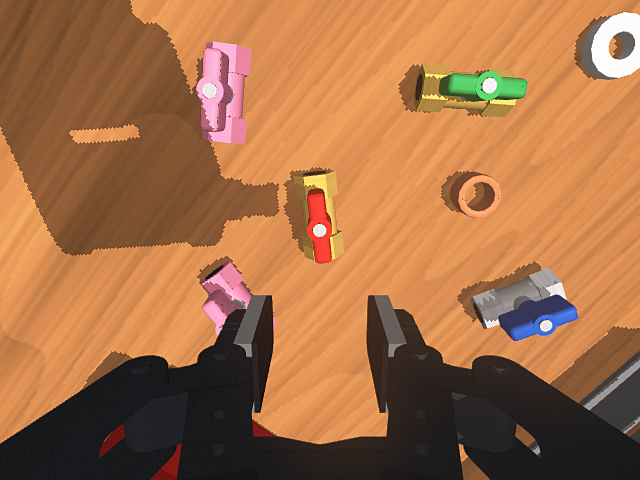

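The red brass valve is at (319,226), nearly aligned. The pink neighbours are clear of the fingertips.

play_rows --pt "-2 -1 55" --pt "-2 -1 115" --pt "-2 -1 152" --pt "-2 -1 167" --pt "-2 -1 167" --pt "-2 -1 167" --roll '[-0.05,-0.05,-0.05,-0.05,-0.05,-0.05]'

```text
t: 14.9
position: [0.4357, -0.3641, 0.0368]
ee_rot: [0.001, 0.403, 0.915, -0.0]
ft_force: [-0.1, -0.3, -0.4]
opening: 0.0341
gripper_force: 0.0
```

play_rows --pt "0 0 0" --pt "0 0 0" --pt "0 0 0" --pt "0 0 0" --pt "0 0 0" --pt "0 0 -60" --pt "0 0 -115" --pt "0 0 -115" --roll '[0,0,0,0,0,0,0,0]' --fingers 0

```text
t: 15.9
position: [0.4361, -0.365, 0.1546]
ee_rot: [0.004, 0.403, 0.915, -0.001]
ft_force: [-0.5, -0.1, -2.8]
opening: 0.0112
gripper_force: 53.2
```

Run:
```python
from h import *
plan(.4678,.168,.15,.333); print(arm.state()['opening'])
```

```text
t 15.90 pos [ 0.4361 -0.365   0.1546] delta mm [371.8 383.2   1.8] roll -1.163 q6 -1.56 rows 9.0 R [[-0.675, 0.738, 0.005], [0.738, 0.675, -0.006], [-0.008, 0.0, -1.0]]
0.011230514923444665
```

play_rows --pt "31 51 2" --pt "62 102 2" --pt "93 153 2" --pt "123 204 2" --pt "154 254 2" --pt "197 280 2" --pt "240 306 2" --pt "284 332 2" --pt "328 358 2" --pt "372 383 2" --roll '[-0.13,-0.26,-0.4,-0.52,-0.65,-0.78,-0.91,-1.04,-1.12,-1.16]'

```text
t: 17.15
position: [0.4655, 0.1706, 0.1477]
ee_rot: [-0.0, -0.165, 0.986, 0.0]
ft_force: [1.1, -0.4, -2.3]
opening: 0.0113
gripper_force: 53.1
```

play_rows --pt "0 0 0" --pt "0 0 0" --pt "0 0 0" --roll '[0,0,0]'

```text
t: 17.52
position: [0.4666, 0.1682, 0.1481]
ee_rot: [-0.0, -0.164, 0.987, -0.0]
ft_force: [0.2, -0.5, -1.5]
opening: 0.0113
gripper_force: 53.3
```

Run:
```python
from h import *
plan(.4678,.168,.05,.333); print(arm.state()['opening'])
img=arm.get_image('wrist'); cv2.imwrite('pics/w7.png',img[:,:,::-1])
```

```text
t 17.52 pos [0.4666 0.1682 0.1481] delta mm [-1.1 -0.6 98.1] roll -0.004 q6 -1.56 rows 2.0 R [[-0.946, -0.323, -0.0], [-0.323, 0.946, -0.0], [0.0, 0.0, -1.0]]
0.011308137024147426
```

View pics/w7.png

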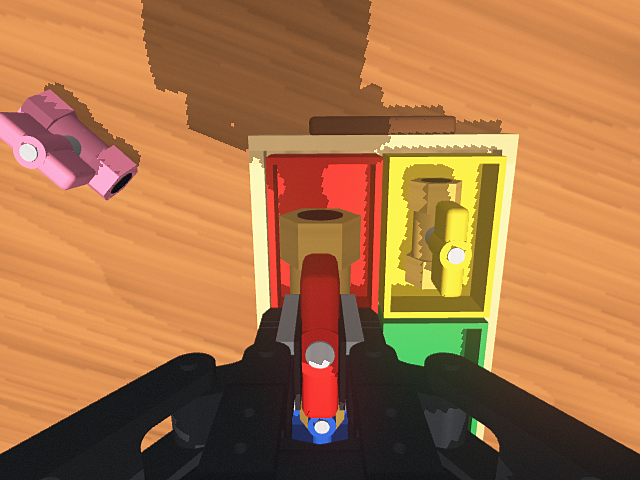

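The red valve is centred over the red bin, with the yellow one clear to its right. Lowering.

play_rows --pt "-1 0 45" --pt "-1 0 80" --pt "-1 0 94" --pt "-1 0 98" --pt "-1 0 98" --pt "-1 0 98" --roll '[0,0,0,0,0,0]'

```text
t: 18.32
position: [0.4679, 0.1696, 0.0513]
ee_rot: [0.001, -0.164, 0.986, 0.0]
ft_force: [-0.4, 0.2, -2.1]
opening: 0.0114
gripper_force: 53.2
```

play_rows --pt "0 0 0" --pt "0 0 0" --pt "0 0 0" --pt "0 0 -15" --pt "0 0 -60" --pt "0 0 -115" --pt "0 0 -155" --pt "0 0 -155" --roll '[0,0,0,0,0,0,0,0]' --fingers 0.4

```text
t: 19.32
position: [0.4682, 0.1697, 0.2089]
ee_rot: [0.003, -0.164, 0.986, 0.0]
ft_force: [-0.6, -0.5, -0.9]
opening: 0.0341
gripper_force: 0.0
```

Run:
```python
from h import *
plan(.458,-.223,.205,.765)
```

```text
t 19.32 pos [0.4682 0.1697 0.2089] delta mm [ 137.1 -368.2    3.3] roll 2.707 q6 0.35 rows 15.0 R [[-0.946, -0.324, 0.006], [-0.324, 0.946, 0.001], [-0.006, -0.001, -1.0]]
```

play_rows --pt "4 -51 3" --pt "8 -102 3" --pt "12 -154 3" --pt "16 -206 3" --pt "40 -238 3" --pt "64 -270 3" --pt "88 -303 3" --pt "112 -336 3" --pt "137 -368 3" --pt "137 -368 3" --roll '[0.18,0.36,0.54,0.72,0.9,1.08,1.26,1.44,1.62,1.8]'

```text
t: 20.58
position: [0.456, -0.225, 0.2017]
ee_rot: [-0.001, 0.674, 0.739, -0.0]
ft_force: [0.4, 1.4, -0.1]
opening: 0.0344
gripper_force: 0.0
```

play_rows --pt "0 0 0" --pt "0 0 0" --pt "0 0 0" --pt "0 0 0" --pt "0 0 0" --pt "0 0 0" --pt "0 0 0" --roll '[0.18,0.36,0.54,0.72,0.9,0.9,0.9]'

```text
t: 21.45
position: [0.4569, -0.223, 0.202]
ee_rot: [-0.0, 0.926, 0.378, -0.0]
ft_force: [-0.1, -0.4, 0.3]
opening: 0.0337
gripper_force: 0.0
```

Run:
```python
from h import *
q=look('green','w8'); plan(*q[0],.035,q[1])
```

```text
green (array([ 0.46011386, -0.22181285]), np.float64(-0.7105960936476297), 8.33799934387207, 2.5139284133911133) [315 218] [327 222] px ctr [321.         219.23076923]
t 21.50 pos [ 0.457  -0.223   0.2021] delta mm [  3.1   1.4 167.1] roll 1.486 q6 1.83 rows 8.0 R [[0.714, 0.7, -0.0], [0.7, -0.714, 0.0], [-0.0, -0.0, -1.0]]
```

View pics/w8.png

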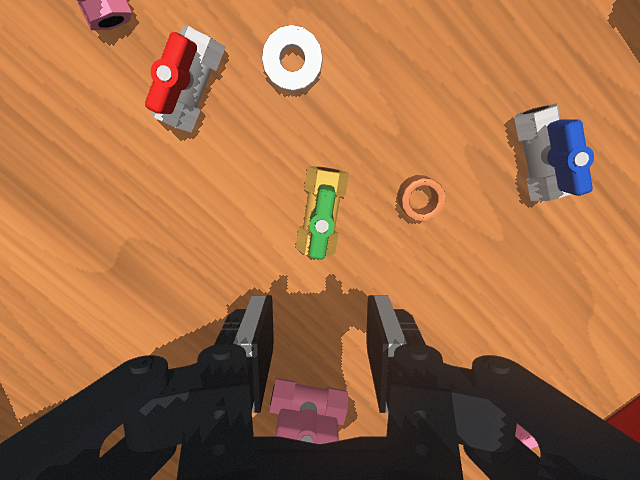

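The green handle runs from (327,190) to (317,258), with its knob at (322,226). The mask missed most of it, but it is centred as the earlier ones were, with a slight tilt that I'll take out with a small roll.

play_rows --pt "-3 1 55" --pt "-3 1 115" --pt "-3 1 152" --pt "-3 1 166" --pt "-3 1 166" --pt "-3 1 166" --roll '[0.08,0.08,0.08,0.08,0.08,0.08]'

```text
t: 22.25
position: [0.4563, -0.2262, 0.0376]
ee_rot: [0.001, 0.941, 0.339, 0.001]
ft_force: [-0.6, -0.0, 0.5]
opening: 0.0341
gripper_force: 0.0
```

play_rows --pt "0 0 0" --pt "0 0 0" --pt "0 0 0" --pt "0 0 0" --pt "0 0 0" --pt "0 0 -60" --pt "0 0 -115" --pt "0 0 -115" --roll '[0,0,0,0,0,0,0,0]' --fingers 0

```text
t: 23.25
position: [0.4569, -0.2266, 0.1552]
ee_rot: [0.003, 0.941, 0.339, 0.002]
ft_force: [0.5, 0.3, -3.4]
opening: 0.011
gripper_force: 40.1
```

Run:
```python
from h import *
plan(.5444,.2706,.15,.333); print(arm.state()['opening'])
```

```text
t 23.25 pos [ 0.4569 -0.2266  0.1552] delta mm [ 384.7 -327.     3.7] roll 0.359 q6 1.70 rows 9.0 R [[0.77, 0.638, 0.006], [0.638, -0.77, -0.004], [0.002, 0.007, -1.0]]
0.011004673706747787
```

play_rows --pt "384 -327 4" --pt "384 -327 4" --pt "384 -327 4" --pt "384 -327 4" --pt "384 -327 4" --pt "384 -327 4" --pt "384 -327 4" --pt "384 -327 4" --pt "384 -327 4" --pt "384 -327 4" --roll '[0.05,0.1,0.15,0.2,0.25,0.3,0.36,0.36,0.36,0.36]'

```text
t: 24.5
position: [0.542, 0.2708, 0.1461]
ee_rot: [0.0, 0.986, 0.166, -0.001]
ft_force: [-0.6, 0.2, -2.3]
opening: 0.0112
gripper_force: 40.3
```

play_rows --pt "0 0 0" --pt "0 0 0" --pt "0 0 0" --roll '[0,0,0]'

```text
t: 24.88
position: [0.543, 0.2702, 0.1475]
ee_rot: [-0.0, 0.986, 0.165, 0.0]
ft_force: [-0.4, -0.5, -2.5]
opening: 0.0111
gripper_force: 40.3
```

Run:
```python
from h import *
plan(.5444,.2706,.05,.333); print(arm.state()['opening'])
img=arm.get_image('wrist'); cv2.imwrite('pics/w9.png',img[:,:,::-1])
```

```text
t 24.88 pos [0.543  0.2702 0.1475] delta mm [ 1.5  0.1 97.5] roll -0.002 q6 1.70 rows 2.0 R [[0.946, 0.325, 0.0], [0.325, -0.946, 0.0], [0.0, -0.0, -1.0]]
0.011059622438476234
```

View pics/w9.png

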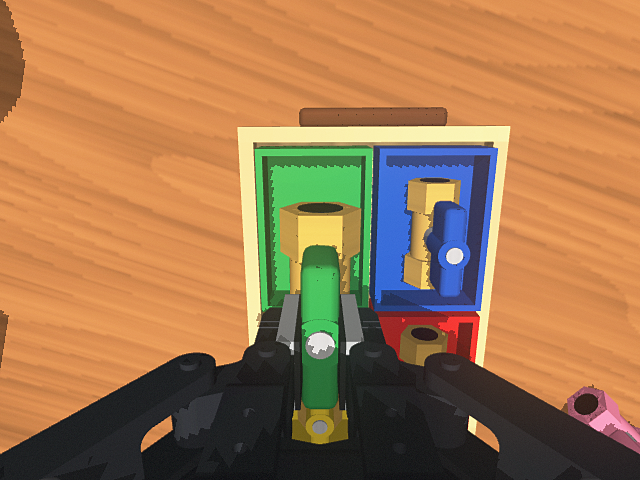

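The green valve is centred over the green bin. Lowering.

play_rows --pt "1 -1 45" --pt "1 -1 80" --pt "1 -1 94" --pt "1 -1 97.5" --pt "1 -1 97.5" --pt "1 -1 97.5" --roll '[0,0,0,0,0,0]'

```text
t: 25.68
position: [0.5439, 0.2723, 0.0507]
ee_rot: [-0.0, 0.986, 0.165, 0.001]
ft_force: [-0.3, -0.4, -2.9]
opening: 0.0115
gripper_force: 40.3
```

play_rows --pt "0 0 0" --pt "0 0 0" --pt "0 0 0" --pt "0 0 -15" --pt "0 0 -60" --pt "0 0 -115" --pt "0 0 -155" --pt "0 0 -155" --pt "0 0 -155" --roll '[0,0,0,0,0,0,0,0,0]' --fingers 0.4

```text
t: 26.8
position: [0.543, 0.272, 0.205]
ee_rot: [-0.0, 0.986, 0.165, -0.0]
ft_force: [-1.2, -0.0, -0.6]
opening: 0.0343
gripper_force: 0.0
```

play_rows --pt "50 0 -50" --pt "50 0 -50" --pt "50 0 -50" --roll '[0,0,0]'

```text
t: 27.18
position: [0.5903, 0.2883, 0.2535]
ee_rot: [0.0, 0.986, 0.165, -0.001]
ft_force: [-0.5, -0.0, -0.4]
opening: 0.0344
gripper_force: 0.0
```

Run:
```python
from h import *
a=arm.get_image('wrist'); b=arm.get_image('scene')
b=cv2.resize(b[150:330,150:510],(720,360))
cv2.imwrite('pics/w10.png',a[:,:,::-1]); cv2.imwrite('pics/s10.png',b[:,:,::-1])
```

```text
(no output)
```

View pics/w10.png

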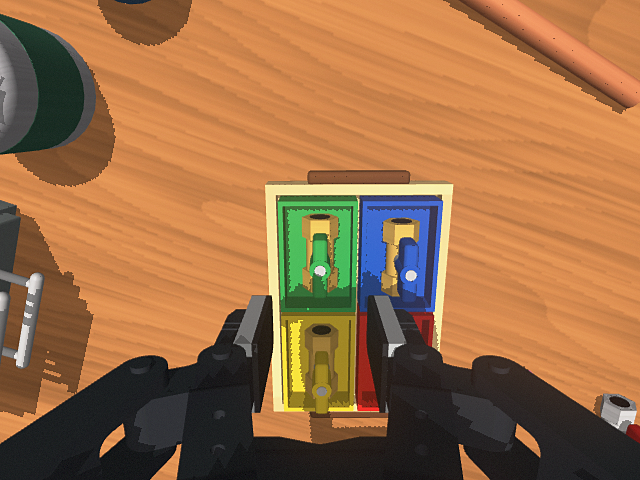

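View pics/s10.png

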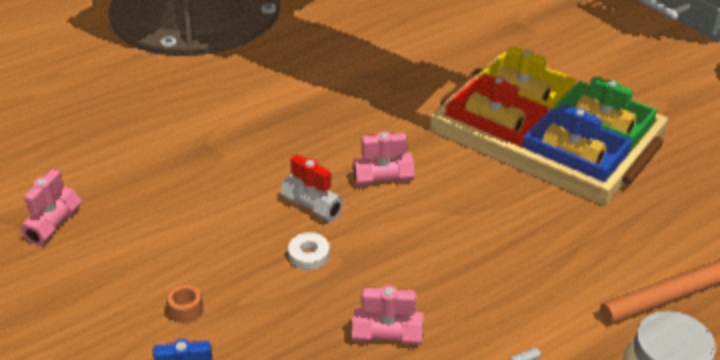

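All four brass valves stand upright in their matching bins: green (320,270), blue (410,275), yellow (320,390), and red in the scene crop at (495,110). Both steel valves are standing and untouched.

```bash
python3 -c "
from workcell import arm
print(arm.job_done())"
```

```text
the job is handed in; nothing more can be done
None
```

I handed the job in at about 27 s: the last pictures show all four brass valves upright in the bins matching their handles, and both steel valves still standing where they were; the judge gave no verdict back.

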